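Hold the chopper lid at its half-way pulse point

ROBOT

A 7-joint arm with a two-finger parallel gripper is mounted at the origin on the work surface. World frame = base frame: x ahead of the robot, y to its left, z up, the work surface at z = 0. Lengths are in m, angles in rad, forces in N, time in s.
With the tool pointing down it reaches from about 0.375 to 0.925 m from the base axis. Payload 3.1 kg.
Tool frame: the origin (TCP) lies between the finger pads; the fingertips stand 25 mm ahead of it and the grasp point (between the pads) lies 6 mm ahead of it; z points along the fingers, y is the line along which they close (so a half turn about z gives the same grasp; the last joint's range is limited). The gripper opens to 85 mm and grips with 20 to 120 N. Pads are 22 mm wide; open, the fingers measure 114 mm over their backs; the gripper's body (76 mm by 85 mm) begins 54 mm behind the grasp point. The pads swing forward as they close: fully open they stand 13 mm farther back than shut.
Start: joints at [-1.401, 0.383, 0.044, 1.598, -0.018, 1.161, -0.05], TCP at [0.172, 0.627, 0.256] pointing down, gripper open.
Joint ranges: [-2.61, 2.61], [-0.41, 2.15], [-1.48, 1.57], [0, 2.5], [-1.57, 4.71], [0.05, 1.97], [-2.85, 2.85]. Speed limits (rad/s): [2.79, 2.79, 3.14, 3.14, 3.14, 3.14, 3.14].

INTERFACE

Orientations are given as a unit quaternion [w, x, y, z].
In Python, from station import r gives the robot as it stands.
- The arm moves only by the tool move_arm, never from a script. Its argument "series" is a list of rows, each an object of numbers: "x", "y", "z": the shift along the world's x, y, z in m; "ax", "ay", "az": the turn, a rotation vector about the world's x, y, z in degrees. A call has 1 to 12 rows; each row shifts and turns the commanded pose from where the row before left it; what a row does not reach is not made up. A row lasts 1/8 s, in which the tool goes at most 62.5 mm and 10.7 degrees, less where a joint would pass 70% of its speed; a pose out of reach is approached as far as the arm can. A call is refused whole if a number of a shift passes 0.0625 or a number of a turn 10.7, either way. A call with a gripper value outside its range is refused whole. "grip" is the finger opening in m, from 0 to 0.0854, set as the call begins (left out, the last holds). The fingers move at their own pace and stop on an object; the grip force is fixed at half the most. Time passes only in rows, so rows that do not move let the fingers close. It gives the time, the measured TCP pose, the force, the opening and the grip force at its end, in the units of the state.
- r.read_state(): the state, without advancing time (a new reading comes with each control period).
- r.read_camera(name): name is "side" or "top"; returns (picture, depth): 400x640x3 uint8, red, green, blue; 400x640 float32, m along the optical axis (not along the pixel's ray), 0 where there is no reading.
- r.camera_params(name): a dict with "fx", "fy", "cx", "cy" (pixels), "R" (3x3) and "t" (3): a world point X has camera coordinates R X + t. Camera axes: x right, y down, z forward; pixel columns grow to the right and rows downward; lengths in m; the calibration is good to about 2 mm. A picture is of the moment at which its call begins. camera_params takes no time and is no camera call.
- r.finish_job(): hands the job in; it is judged then, once.
Trained networks look in the newest picture that a camera, given by its name, has taken for a name from the list of things; names that differ only in an ending like _2 or _b are one class to them, and where a whole thing is asked for, a point or a joint stands for the part that bears it (a point fixed in the world has none). Each returns a list of dicts, best first, with "score" (0 to 1); they miss things now and then, are a little off and sometimes report something else, mostly with a low value. They report only what shows in the picture. A call takes as long as a camera call. They do not tell look-alikes from the thing itself.
- r.trace(camera, query): "pixels" (400x640 bool, what is visible of it).
- r.spot_point(camera, query): "location" ([x, y, z] in m, in the coordinates of the camera as it stood for that picture, good to about 4 mm: a listed point, or the origin of a listed thing).
The state is a dict: "t": time; "joint_pos": joint angles; "dq": joint speeds; "joint_torque": joint torques, N m; "position": TCP position; "ee_rot": TCP orientation; "wrist_force": force on the tool from outside, world axes, zero at the start; "wrist_torque": the same for the moment, N m; "grip_width": finger opening in m; "gripper_force": force on a finger pad.
Only numpy, scipy, OpenCV 4.12 (cv2) and the standard library are available. Lean on these libraries where they do the work, as an engineer would, in place of code of your own. Each camera call takes 0.05 s, during which the arm holds its last target. There are 200 camera calls.

TASK

Get the mini chopper ready and pulse it: slide the rotor all the way down over the upright shaft in the chopper's bowl and let go of it, then set the lid into the bayonet collar so that its two lugs drop through the two gaps and its rim sits flat. Turn the lid clockwise (seen from above) half-way to its lock, 45 degrees, never so far that the lock clicks, and finish there with the gripper still holding the lid by its grip bar, because it springs back when let go. Leave the other things on the table where they are.

Things in the scene. Friction and masses are not known exactly. Their poses are not given: they have to be found in the camera images.
- chopper: Mini chopper, fixed to the table: black round housing 124 mm across (foot 144 mm), 110 mm high, open on top. Origin: centre of its underside; z up; its +x and -x point at the two gaps of its bayonet collar. Inside, a bowl 108 mm wide with its floor 60 mm above the table, and on the axis an upright steel shaft, 12 mm in diameter.
- collar (a point): Centre of the top face of the steel bayonet collar round the chopper's mouth, 110 mm above the table. Collar 6 mm thick, opening 88 mm wide, with two gaps 26 mm wide, out to radius 54 mm, at the chopper's +x and -x. Steel marks outside below it: long rib at each gap, round stud 45 degrees clockwise of it (half-way), square block at 90 degrees (lock).
- shaft_tip (a point): Top end of the shaft, 128 mm above the table; its edge is rounded (2.5 mm).
- rotor: Grey plastic rotor, standing upright on the table at the start: tube 60 mm high, 26 mm outside, 15 mm bore through it, with two blunt arms at the bottom (8 mm high, 9 mm wide, to radius 34 mm along its +x and -x). Origin: centre of the underside; z up. About 60 g. Fully home its underside rests on the bowl's floor and its top is 120 mm above the table, at any yaw.
- rotor_top (a point): Centre of the rotor tube's top end.
- lid: Grey plastic lid, right way up on the table at the start. Origin: centre of the underside of its skirt; z up. Skirt and dome 80 mm across, 0 to 41 mm high, hollow below (36 mm deep); rim 114 mm across at 14.5 to 19.5 mm. Two lugs at the skirt's foot (14 mm wide, 0 to 6 mm high) reach radius 51 mm at its +x and -x. About 180 g. Inserted, rim on the collar, origin 95.5 mm above the table.
- lid_grip (a point): Point on the lid's axis in its black grip bar, 67 mm above the lid's underside. The bar is 62 mm long along the lid's x (it points at the lugs), 18 mm wide, its top at 78 mm, its foot on the dome at 41 mm.
- switch_ring (a joint): Sprung ring in the chopper, pushed by the lid's lugs as the lid turns clockwise; rad, 0 at rest, stop at 1.47. The lid turns 0.12 free first, so it reads the lid's angle from the gaps less about 0.12: 0.66 with the lid at 45 degrees. Spring torque 0.08 N m at 0, 0.15 N m at half-way; it turns a released lid back. The lock clicks from 1.15 rad on. Anticlockwise is blocked.
- mug: White mug, 76 mm wide, 85 mm high, handle at its +y; origin at the centre of its underside. Not to be disturbed.
- jar: Amber jar with a steel cap, 72 mm wide, 100 mm high; origin at the centre of its underside. Not to be disturbed.
- bottle: Green glass bottle, 60 mm wide, 190 mm high; origin at the centre of its underside. Not to be disturbed.
- tape: Roll core of cardboard, 56 mm wide, 18 mm high, 38 mm hole, flat on the table; origin at the centre of its underside. Not to be disturbed.
- sugar: Cardboard box, 70 x 110 x 50 mm high; origin at the centre of its underside. Not to be disturbed.
- notebook: Black notebook, 150 x 210 x 14 mm, flat on the table; origin at the centre of its underside. Not to be disturbed.
Mind the look-alikes: they are no part of the job. There is more than one size of the rotor; the job needs the middle-sized.

How it is judged:
By the outcome, as a careful person would: the job done as asked, in the order asked, and still so for the second after the job is handed in, while the arm keeps its last pose, push and grip.
It also fails if it takes over 69 s, if anything falls off the work surface, if the arm or the gripper's body presses on something with over 40 N, if the wrist force passes 120 N, or if a joint passes its speed limit or range.

## Working session

There is one attempt and no reset: what is moved stays moved. The work goes in short steps, Python scripts to look and compute and a tool call to move; the robot and the scene stay as the last step left them, time stands still between calls to the robot, and variables do not carry over. Pictures are saved under pics/ and viewed, at most 10 in all, crops included, and the job is handed in when it is done.

Besides the shell and the picture viewer there is one more tool, called after "Call:" as name(argument=value, ...) on one line, values as JSON. move_arm: Moves the arm, as the interface text tells. Its arguments: {"type":"object","properties":{"series":{"type":"array","items":{"type":"object","properties":{"x":{"type":"number"},"y":{"type":"number"},"z":{"type":"number"},"ax":{"type":"number"},"ay":{"type":"number"},"az":{"type":"number"}}}},"grip":{"type":"number"}},"required":["series"]}

```bash
mkdir -p pics; cat > h.py <<'E'
import numpy as np, cv2
from station import r
def save(n,img): cv2.imwrite('pics/'+n,cv2.cvtColor(img,cv2.COLOR_RGB2BGR))
def w(cam,p):
    c=r.camera_params(cam); return np.array(c['R']).T@(np.array(p)-np.array(c['t']))
def cloud(cam,d):
    c=r.camera_params(cam); v,u=np.mgrid[:400,:640]
    P=np.stack([(u-c['cx'])/c['fx']*d,(v-c['cy'])/c['fy']*d,d],-1)
    return (P-np.array(c['t']))@np.array(c['R'])
E
python3 - <<'E'
from h import *
for c in ('top','side'):
    im,d=r.read_camera(c); save(c+'1.png',im); np.save(c+'1.npy',d)
    for q in ('chopper','collar','shaft_tip','rotor','rotor_top','lid','lid_grip'):
        for o in r.spot_point(c,q): print(c,q,round(o['score'],2),w(c,o['location']).round(4))
s=r.read_state(); print(s['t'],s['position'],s['ee_rot'],s['wrist_force'])
E
```

```text
top chopper 0.94 [0.556  0.01   0.0011]
top collar 0.86 [0.5572 0.0072 0.1127]
top shaft_tip 0.7 [0.5519 0.0115 0.1242]
top rotor 0.52 [0.5739 0.3588 0.0013]
top rotor 0.47 [ 0.489   0.2878 -0.0028]
top rotor 0.38 [ 0.477   0.2059 -0.0007]
top rotor_top 0.6 [0.5734 0.3633 0.0868]
top rotor_top 0.58 [0.4866 0.2799 0.0575]
top rotor_top 0.4 [0.4748 0.2066 0.0394]
top lid 0.65 [ 0.5198 -0.2277  0.0038]
top lid_grip 0.72 [ 0.5258 -0.2201  0.067 ]
side chopper 0.27 [ 0.7831 -0.1445  0.0012]
side collar 0.93 [0.5515 0.0123 0.111 ]
side shaft_tip 0.63 [0.5466 0.0072 0.1305]
side rotor 0.8 [0.5749 0.3591 0.0033]
side rotor 0.7 [0.4856 0.2783 0.0012]
side rotor 0.49 [0.4765 0.1989 0.0032]
side rotor_top 0.84 [0.5786 0.3607 0.0873]
side rotor_top 0.68 [0.4895 0.2804 0.0592]
side rotor_top 0.67 [0.4801 0.2009 0.0422]
side rotor_top 0.51 [0.5488 0.0059 0.1306]
side lid 0.92 [ 0.5215 -0.2249 -0.0008]
side lid_grip 0.61 [ 0.5158 -0.2304  0.0648]
0.8 [0.17197568 0.62684691 0.25630092] [-1.88813820e-05  1.33475177e-01  9.91052156e-01  9.84543146e-06] [0.04392278 0.2966475  0.04447955]
```

```bash
ls . pics
```

```text
.:
h.py
pics
side1.npy
top1.npy

pics:
side1.png
top1.png
```

View pics/top1.png

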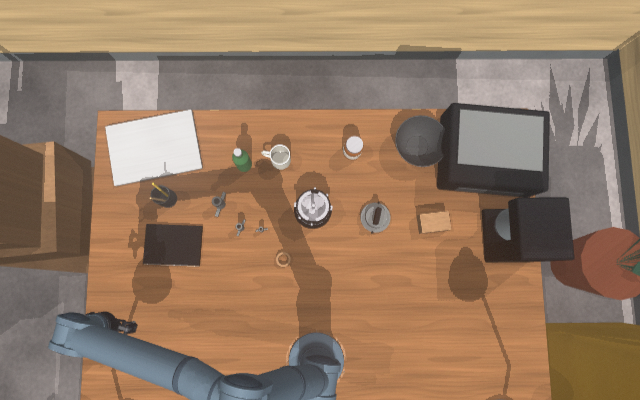

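View pics/side1.png

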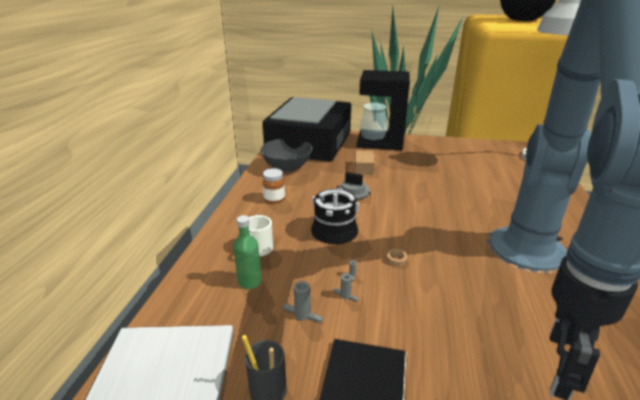

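```bash
python3 - <<'E'
from h import *
for cam in ('top','side'):
    c=r.camera_params(cam); print(cam,c['fx'],c['cx'],c['cy'],'campos',(-np.array(c['R']).T@c['t']).round(3),np.array(c['R']).round(3).tolist())
    P=cloud(cam,np.load(cam+'1.npy'))
    def sel(cx,cy,rad,z0,z1):
        m=(np.hypot(P[...,0]-cx,P[...,1]-cy)<rad)&(P[...,2]>z0)&(P[...,2]<z1); return P[m]
    def circ(q):
        A=np.c_[2*q[:,:2],np.ones(len(q))]; s=np.linalg.lstsq(A,(q[:,:2]**2).sum(1),rcond=None)[0]; return s[:2].round(4),np.sqrt(s[2]+s[:2]@s[:2]).round(4)
    def rect(q): return cv2.minAreaRect((q[:,:2]*1000).astype(np.float32))
    q=sel(.487,.281,.025,.05,.07); print('rotor tube',len(q),circ(q),q.mean(0).round(4),q[:,2].max(),rect(q))
    q=sel(.487,.281,.04,.004,.014); print('rotor arms',len(q),rect(q))
    q=sel(.520,-.226,.05,.070,.09); print('bar',len(q),rect(q),np.median(q[:,2]))
    q=sel(.520,-.226,.065,.016,.026); print('rim',len(q),rect(q))
    q=sel(.554,.01,.07,.105,.116); print('collar',len(q),rect(q),np.median(q[:,2]))
    q=sel(.554,.01,.02,.118,.14); print('shaft',len(q),rect(q),q.mean(0) if len(q) else 0)
E
```

```text
top 462.1494090079499 306.4406116482179 204.2561658189427 campos [0.317 0.044 1.747] [[-0.007, -1.0, 0.006], [-0.989, 0.006, -0.145], [0.145, -0.007, -0.989]]
rotor tube 25 (array([0.4845, 0.2816]), np.float64(0.0106)) [0.4852 0.2812 0.0589] 0.06326546452350675 ((485.47344970703125, 280.7952575683594), (22.445173263549805, 22.92436981201172), 0.6405702829360962)
rotor arms 53 ((484.66796875, 281.66680908203125), (69.26367950439453, 71.68826293945312), 55.91547775268555)
bar 84 ((519.1024169921875, -224.7842254638672), (18.593402862548828, 60.37742233276367), 76.41728210449219) 0.07794827650233788
rim 258 ((518.1182250976562, -223.54049682617188), (110.23464965820312, 111.12559509277344), 34.05415344238281)
collar 381 ((550.6456909179688, 9.046943664550781), (124.78365325927734, 123.83179473876953), 61.28227996826172) 0.10984134276330054
shaft 11 ((550.6560668945312, 10.282709121704102), (7.309261798858643, 11.498433113098145), 89.00392150878906) [0.55051842 0.01001819 0.12563426]
side 414.2708533461519 323.57119336845295 197.15027424050166 campos [0.418 1.035 0.707] [[-0.986, -0.164,
[... 189 characters left out ...]
73046875), (23.943754196166992, 23.558368682861328), 71.44551086425781)
rotor arms 84 ((488.7695007324219, 285.095703125), (21.557357788085938, 65.23168182373047), 67.22443389892578)
bar 77 ((520.7805786132812, -224.9933624267578), (21.573394775390625, 61.38857650756836), 70.25523376464844) 0.07665842299465649
rim 121 ((514.8233032226562, -232.8367919921875), (87.6850814819336, 114.29042053222656), 56.51679611206055)
collar 465 ((552.2813720703125, 10.747703552246094), (122.54312133789062, 124.34528350830078), 22.386533737182617) 0.10948359397550537
shaft 17 ((552.4259643554688, 9.194768905639648), (12.016077041625977, 9.573779106140137), 80.21986389160156) [0.55307129 0.01169248 0.12520226]
```

The top view shows the middle rotor at about (239,226), between the tall one (218,203) and the small one (260,229). The chopper is at (313,207) and the lid at (376,215). The side view shows the same three rotors, with the middle one at (346,288). Next I need the gap and bar yaws.

```bash
python3 - <<'E'
from h import *
tiles=[]
for cam,(u,v) in (('top',(313,207)),('side',(335,215))):
    im=cv2.imread(f'pics/{cam}1.png'); tiles.append(cv2.resize(im[v-32:v+32,u-32:u+32],(390,390),interpolation=cv2.INTER_CUBIC))
cv2.imwrite('pics/chop.png',np.hstack(tiles))
for cam in ('top','side'):
    P=cloud(cam,np.load(cam+'1.npy')).reshape(-1,3); c=np.array([.5515,.0100])
    d=P[:,:2]-c; rr=np.hypot(*d.T); a=np.degrees(np.arctan2(d[:,1],d[:,0]))%360
    ring=(rr>.046)&(rr<.053)
    print(cam,[(k,None if not (m:=ring&(a>=k)&(a<k+10)&(P[:,2]>.05)).any() else int(1000*np.median(P[m,2]))) for k in range(0,360,10)])
    m=(np.hypot(P[:,0]-.520,P[:,1]+.225)<.05)&(P[:,2]>.070)&(P[:,2]<.09); q=P[m,:2]
    e=np.linalg.eigh(np.cov(q.T))[1][:,1]; print('bar yaw',np.degrees(np.arctan2(e[1],e[0])),q.mean(0))
# rotor mask/yaw not needed; test neighbours
E
```

```text
top [(0, 65), (10, 109), (20, 106), (30, 111), (40, 108), (50, 109), (60, 106), (70, 113), (80, 109), (90, 108), (100, 110), (110, 104), (120, 108), (130, 109), (140, 107), (150, 105), (160, 72), (170, 67), (180, 70), (190, 109), (200, 107), (210, 108), (220, 113), (230, 112), (240, 110), (250, 109), (260, 110), (270, 106), (280, 110), (290, 106), (300, 105), (310, 107), (320, 110), (330, 108), (340, 70), (350, 67)]
bar yaw 166.46564474349188 [ 0.51879411 -0.22480808]
side [(0, 110), (10, 110), (20, 110), (30, 109), (40, 110), (50, 109), (60, 109), (70, 109), (80, 108), (90, 109), (100, 110), (110, 109), (120, 109), (130, 111), (140, 109), (150, 111), (160, None), (170, None), (180, 105), (190, 102), (200, 109), (210, 109), (220, 109), (230, 94), (240, 105), (250, 74), (260, 92), (270, 108), (280, 105), (290, 86), (300, 93), (310, 109), (320, 107), (330, 100), (340, 101), (350, None)]
bar yaw 165.12976969427913 [ 0.52058341 -0.22236888]
```

View pics/chop.png

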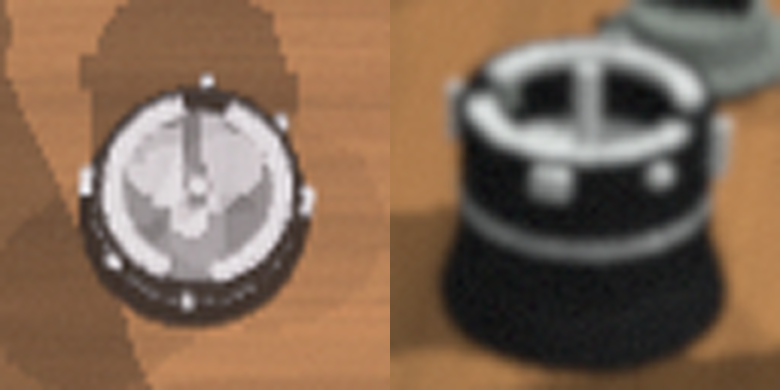

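Call:
move_arm(series=[{"x":0.02,"y":-0.022},{"x":0.032,"y":-0.035},{"x":0.032,"y":-0.035},{"x":0.032,"y":-0.035},{"x":0.032,"y":-0.035},{"x":0.032,"y":-0.035},{"x":0.032,"y":-0.035},{"x":0.032,"y":-0.035},{"x":0.032,"y":-0.035},{"x":0.032,"y":-0.035},{"x":0.006,"y":-0.0082},{}], grip=0.055)

```text
$.series[0]: bad value
```

Call:
move_arm(series=[{"x":0.02,"y":-0.022,"z":0,"ax":0,"ay":0,"az":0},{"x":0.032,"y":-0.035,"z":0,"ax":0,"ay":0,"az":0},{"x":0.032,"y":-0.035,"z":0,"ax":0,"ay":0,"az":0},{"x":0.032,"y":-0.035,"z":0,"ax":0,"ay":0,"az":0},{"x":0.032,"y":-0.035,"z":0,"ax":0,"ay":0,"az":0},{"x":0.032,"y":-0.035,"z":0,"ax":0,"ay":0,"az":0},{"x":0.032,"y":-0.035,"z":0,"ax":0,"ay":0,"az":0},{"x":0.032,"y":-0.035,"z":0,"ax":0,"ay":0,"az":0},{"x":0.032,"y":-0.035,"z":0,"ax":0,"ay":0,"az":0},{"x":0.032,"y":-0.035,"z":0,"ax":0,"ay":0,"az":0},{"x":0.006,"y":-0.008,"z":0,"ax":0,"ay":0,"az":0},{"x":0,"y":0,"z":0,"ax":0,"ay":0,"az":0}], grip=0.055)

```text
t: 2.3
position: [0.4862, 0.2815, 0.2563]
ee_rot: [-0.0, 0.134, 0.991, 0.0]
wrist_force: [-0.6, 0.6, -0.6]
grip_width: 0.0548
gripper_force: 0.0
```

Call:
move_arm(series=[{"x":0,"y":0,"z":-0.03,"ax":0,"ay":0,"az":0},{"x":0,"y":0,"z":-0.04,"ax":0,"ay":0,"az":0},{"x":0,"y":0,"z":-0.04,"ax":0,"ay":0,"az":0},{"x":0,"y":0,"z":-0.03,"ax":0,"ay":0,"az":0},{"x":0,"y":0,"z":-0.03,"ax":0,"ay":0,"az":0},{"x":0,"y":0,"z":-0.02,"ax":0,"ay":0,"az":0},{"x":0,"y":0,"z":-0.01,"ax":0,"ay":0,"az":0},{"x":0,"y":0,"z":0,"ax":0,"ay":0,"az":0}])

```text
t: 3.3
position: [0.4847, 0.2831, 0.0558]
ee_rot: [-0.001, 0.132, 0.991, -0.0]
wrist_force: [0.7, 0.5, -0.1]
grip_width: 0.0553
gripper_force: 0.0
```

Call:
move_arm(series=[{"x":0,"y":0,"z":0,"ax":0,"ay":0,"az":0},{"x":0,"y":0,"z":0,"ax":0,"ay":0,"az":0},{"x":0,"y":0,"z":0,"ax":0,"ay":0,"az":0},{"x":0,"y":0,"z":0,"ax":0,"ay":0,"az":0},{"x":0,"y":0,"z":0,"ax":0,"ay":0,"az":0}], grip=0.0)

```text
t: 3.92
position: [0.4867, 0.2825, 0.0575]
ee_rot: [0.001, 0.134, 0.991, 0.001]
wrist_force: [-1.5, -0.0, 5.3]
grip_width: 0.0241
gripper_force: 58.8
```

Call:
move_arm(series=[{"x":0,"y":0,"z":0.02,"ax":0,"ay":0,"az":0},{"x":0,"y":0,"z":0.03,"ax":0,"ay":0,"az":0},{"x":0,"y":0,"z":0.04,"ax":0,"ay":0,"az":0},{"x":0,"y":0,"z":0.04,"ax":0,"ay":0,"az":0},{"x":0,"y":0,"z":0.03,"ax":0,"ay":0,"az":0},{"x":0.01,"y":-0.04,"z":0,"ax":0,"ay":0,"az":0},{"x":0.014,"y":-0.06,"z":0,"ax":0,"ay":0,"az":0},{"x":0.014,"y":-0.06,"z":0,"ax":0,"ay":0,"az":0},{"x":0.014,"y":-0.06,"z":0,"ax":0,"ay":0,"az":0},{"x":0.0115,"y":-0.041,"z":0,"ax":0,"ay":0,"az":0},{"x":0.002,"y":-0.0107,"z":0,"ax":0,"ay":0,"az":0},{"x":0,"y":0,"z":0,"ax":0,"ay":0,"az":0}])

```text
t: 5.42
position: [0.5513, 0.0097, 0.2167]
ee_rot: [0.0, 0.134, 0.991, 0.0]
wrist_force: [0.0, 0.7, -1.1]
grip_width: 0.0238
gripper_force: 58.9
```

```bash
python3 - <<'E'
from h import *
tiles=[]
for cam in ('side','top'):
    im,d=r.read_camera(cam); np.save(cam+'2.npy',d)
    P=cloud(cam,d); 
    if cam=='side': save('side2.png',cv2.resize(im[120:280,230:430],(800,640))[:600])
    for q in ('rotor','rotor_top','shaft_tip','collar'):
        for o in r.spot_point(cam,q)[:4]: print(cam,q,round(o['score'],2),w(cam,o['location']).round(4))
    for t in r.trace(cam,'rotor'):
        q=P[t['pixels']]; q=q[q[:,2]>.12]
        if len(q)>5: print(len(q),q.mean(0).round(4),q.min(0).round(4),q.max(0).round(4))
s=r.read_state(); print(s['t'],s['position'],s['joint_pos'])
E
```

```text
side rotor 0.73 [0.5509 0.0068 0.1629]
side rotor 0.66 [ 0.4792  0.2037 -0.0008]
side rotor_top 0.63 [0.5551 0.0092 0.2126]
side rotor_top 0.56 [0.4787 0.2005 0.0423]
side collar 0.92 [0.5508 0.0088 0.1136]
148 [0.5473 0.0238 0.1805] [0.4175 0.0006 0.1588] [0.58   1.0347 0.7075]
top rotor 0.6 [0.5741 0.3594 0.002 ]
top rotor 0.52 [0.475  0.2038 0.0013]
top rotor_top 0.76 [0.5742 0.3606 0.0867]
top rotor_top 0.57 [0.4732 0.2058 0.04  ]
top collar 0.65 [0.5554 0.0094 0.112 ]
6.025 [0.5514509  0.01029477 0.21623921] [-0.49610871  0.25265229  0.4626155   1.89492334 -0.13097465  1.02353551
  1.32549777]
```

View pics/side2.png

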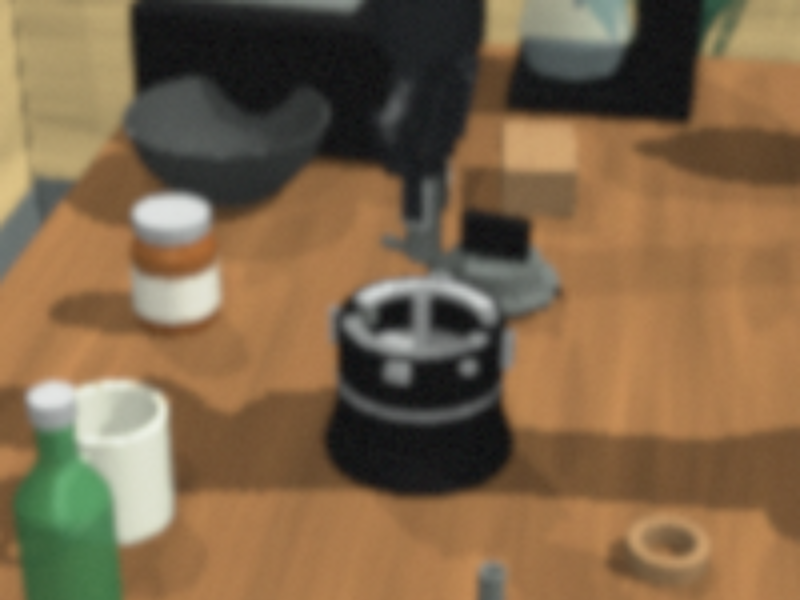

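The side crop shows the rotor held upright above the chopper. Its tube is at about (423,245) and the shaft tip at (422,285), so they line up. I'll lower it onto the tip.

Call:
move_arm(series=[{"x":0,"y":0,"z":-0.014,"ax":0,"ay":0,"az":0},{"x":0,"y":0,"z":-0.014,"ax":0,"ay":0,"az":0},{"x":0,"y":0,"z":-0.004,"ax":0,"ay":0,"az":0},{"x":0,"y":0,"z":-0.004,"ax":0,"ay":0,"az":0},{"x":0,"y":0,"z":-0.003,"ax":0,"ay":0,"az":0},{"x":0,"y":0,"z":0,"ax":0,"ay":0,"az":0}])

```text
t: 6.78
position: [0.5513, 0.0102, 0.1771]
ee_rot: [-0.0, 0.133, 0.991, -0.0]
wrist_force: [0.1, -0.2, -0.7]
grip_width: 0.0241
gripper_force: 58.9
```

Call:
move_arm(series=[{"x":0,"y":0,"z":-0.006,"ax":0,"ay":0,"az":0},{"x":0,"y":0,"z":-0.008,"ax":0,"ay":0,"az":0},{"x":0,"y":0,"z":-0.01,"ax":0,"ay":0,"az":0},{"x":0,"y":0,"z":-0.01,"ax":0,"ay":0,"az":0},{"x":0,"y":0,"z":-0.01,"ax":0,"ay":0,"az":0},{"x":0,"y":0,"z":0,"ax":0,"ay":0,"az":0}])

```text
t: 7.52
position: [0.5509, 0.0094, 0.1321]
ee_rot: [-0.001, 0.134, 0.991, -0.001]
wrist_force: [0.1, -0.5, -2.0]
grip_width: 0.0243
gripper_force: 58.8
```

Call:
move_arm(series=[{"x":0,"y":0,"z":-0.008,"ax":0,"ay":0,"az":0},{"x":0,"y":0,"z":-0.005,"ax":0,"ay":0,"az":0},{"x":0,"y":0,"z":-0.002,"ax":0,"ay":0,"az":0},{"x":0,"y":0,"z":0,"ax":0,"ay":0,"az":0}])

```text
t: 8.02
position: [0.5516, 0.0096, 0.1181]
ee_rot: [0.0, 0.134, 0.991, -0.0]
wrist_force: [0.5, -3.6, -2.3]
grip_width: 0.0241
gripper_force: 58.7
```

Call:
move_arm(series=[{"x":0,"y":0,"z":-0.001,"ax":0,"ay":0,"az":0},{"x":0,"y":0,"z":-0.001,"ax":0,"ay":0,"az":0},{"x":0,"y":0,"z":0,"ax":0,"ay":0,"az":0}])

```text
t: 8.4
position: [0.5517, 0.0096, 0.1175]
ee_rot: [0.0, 0.134, 0.991, 0.0]
wrist_force: [-1.7, -3.5, 7.5]
grip_width: 0.0238
gripper_force: 59.7
```

Call:
move_arm(series=[{"x":0,"y":0,"z":0,"ax":0,"ay":0,"az":0},{"x":0,"y":0,"z":0,"ax":0,"ay":0,"az":0},{"x":0,"y":0,"z":0,"ax":0,"ay":0,"az":0},{"x":0,"y":0,"z":0,"ax":0,"ay":0,"az":0},{"x":0,"y":0,"z":0.005,"ax":0,"ay":0,"az":0},{"x":0,"y":0,"z":0.02,"ax":0,"ay":0,"az":0},{"x":0,"y":0,"z":0.04,"ax":0,"ay":0,"az":0},{"x":0,"y":0,"z":0.04,"ax":0,"ay":0,"az":0},{"x":0,"y":-0.02,"z":0.02,"ax":0,"ay":0,"az":0},{"x":-0.007,"y":-0.05,"z":0,"ax":0,"ay":0,"az":0},{"x":-0.007,"y":-0.05,"z":0,"ax":0,"ay":0,"az":0},{"x":-0.007,"y":-0.05,"z":0,"ax":0,"ay":0,"az":0}], grip=0.042)

```text
t: 9.9
position: [0.5303, -0.1613, 0.2419]
ee_rot: [0.001, 0.133, 0.991, 0.0]
wrist_force: [0.7, -0.7, 0.2]
grip_width: 0.0419
gripper_force: 0.0
```

```bash
python3 - <<'E'
from h import *
for cam in ('side','top'):
    im,d=r.read_camera(cam); P=cloud(cam,d)
    if cam=='side': save('side3.png',cv2.resize(im[150:270,260:420],(800,600)))
    for o in r.spot_point(cam,'rotor_top')[:4]: print(cam,'top',round(o['score'],2),w(cam,o['location']).round(4))
    for o in r.spot_point(cam,'lid')[:2]: print(cam,'lid',round(o['score'],2),w(cam,o['location']).round(4))
    q=P[np.hypot(P[...,0]-.5515,P[...,1]-.01)<.012]; print('heights',np.sort(q[:,2])[::8].round(3))
    m=(np.hypot(P[...,0]-.520,P[...,1]+.225)<.05)&(P[...,2]>.070)&(P[...,2]<.09); q=P[m][:,:2]
    if len(q)>20: print('bar',len(q),cv2.minAreaRect((q*1000).astype(np.float32)),q.mean(0))
s=r.read_state(); print(s['t'],s['position'],s['joint_pos'],s['wrist_force'])
E
```

```text
side top 0.58 [0.4781 0.1988 0.0428]
side top 0.57 [0.5769 0.3601 0.0883]
side top 0.43 [0.5524 0.0083 0.1198]
side top 0.3 [0.3666 0.1176 0.0036]
side lid 0.78 [ 0.5228 -0.2241  0.0007]
heights [0.088 0.098 0.103 0.109 0.114 0.118 0.12  0.121 0.126 0.131]
bar 77 ((519.7453002929688, -224.60186767578125), (23.483417510986328, 60.27867126464844), 75.39942169189453) [ 0.52047989 -0.22235686]
top top 0.47 [0.4762 0.2068 0.0384]
top top 0.46 [0.5749 0.3613 0.0859]
top top 0.39 [0.554  0.0076 0.1196]
heights [0.077 0.116 0.12  0.124 0.13 ]
10.2 [ 0.53081842 -0.15851178  0.24129536] [-0.28075064  0.23756604  0.57079181  1.86931386 -0.14611858  1.07593588
  1.65152888] [ 0.14488308  1.03075797 -0.00231745]
```

View pics/side3.png

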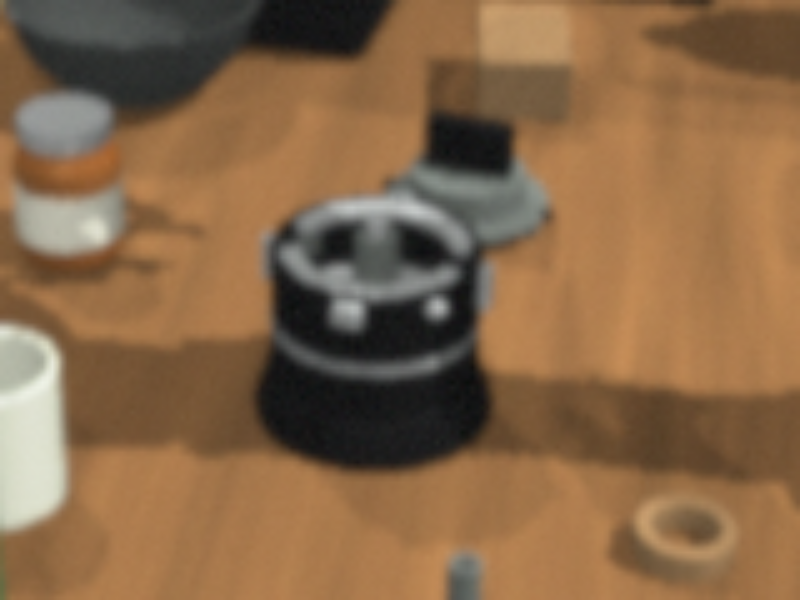

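The rotor is seated: its top measures 0.120 m, and the shaft shows through it at (378,240) in the crop. Now the lid.

Call:
move_arm(series=[{"x":-0.0054,"y":-0.0325,"z":0,"ax":0,"ay":0,"az":1},{"x":-0.0054,"y":-0.0325,"z":0,"ax":0,"ay":0,"az":0},{"x":0,"y":0,"z":-0.03,"ax":0,"ay":0,"az":0},{"x":0,"y":0,"z":-0.04,"ax":0,"ay":0,"az":0},{"x":0,"y":0,"z":-0.04,"ax":0,"ay":0,"az":0},{"x":0,"y":0,"z":-0.03,"ax":0,"ay":0,"az":0},{"x":0,"y":0,"z":-0.02,"ax":0,"ay":0,"az":0},{"x":0,"y":0,"z":-0.008,"ax":0,"ay":0,"az":0},{"x":0,"y":0,"z":0,"ax":0,"ay":0,"az":0}])

```text
t: 11.32
position: [0.5201, -0.2245, 0.0734]
ee_rot: [0.0, 0.124, 0.992, 0.0]
wrist_force: [-0.3, 0.2, -0.1]
grip_width: 0.042
gripper_force: 0.0
```

Call:
move_arm(series=[{"x":0,"y":0,"z":0,"ax":0,"ay":0,"az":0},{"x":0,"y":0,"z":0,"ax":0,"ay":0,"az":0},{"x":0,"y":0,"z":0,"ax":0,"ay":0,"az":0},{"x":0,"y":0,"z":0,"ax":0,"ay":0,"az":0},{"x":0,"y":0,"z":0,"ax":0,"ay":0,"az":0},{"x":0,"y":0,"z":0,"ax":0,"ay":0,"az":0}], grip=0.0)

```text
t: 12.08
position: [0.5206, -0.2257, 0.0746]
ee_rot: [0.001, 0.125, 0.992, -0.0]
wrist_force: [-1.3, -0.8, 4.9]
grip_width: 0.0173
gripper_force: 60.7
```

Call:
move_arm(series=[{"x":0,"y":0,"z":0.02,"ax":0,"ay":0,"az":0},{"x":0,"y":0,"z":0.035,"ax":0,"ay":0,"az":0},{"x":0,"y":0,"z":0.045,"ax":0,"ay":0,"az":0},{"x":0,"y":0,"z":0.035,"ax":0,"ay":0,"az":0},{"x":0,"y":0.02,"z":0.015,"ax":0,"ay":0,"az":0},{"x":0.006,"y":0.045,"z":0,"ax":0,"ay":0,"az":2},{"x":0.007,"y":0.05,"z":0,"ax":0,"ay":0,"az":2},{"x":0.007,"y":0.05,"z":0,"ax":0,"ay":0,"az":2},{"x":0.007,"y":0.04,"z":0,"ax":0,"ay":0,"az":2},{"x":0.003,"y":0.02,"z":0,"ax":0,"ay":0,"az":1.3},{"x":0.0018,"y":0.01,"z":0,"ax":0,"ay":0,"az":0},{"x":0,"y":0,"z":0,"ax":0,"ay":0,"az":0}])

```text
t: 13.58
position: [0.5513, 0.0092, 0.2233]
ee_rot: [-0.0, 0.045, 0.999, -0.0]
wrist_force: [0.4, -0.2, -0.9]
grip_width: 0.0169
gripper_force: 59.6
```

```bash
python3 - <<'E'
from h import *
for cam in ('side','top'):
    im,d=r.read_camera(cam); P=cloud(cam,d)
    if cam=='side': save('side4.png',cv2.resize(im[120:270,240:440],(800,600)))
    for n in ('lid','lid_grip','collar'):
        for o in r.spot_point(cam,n)[:2]: print(cam,n,round(o['score'],2),w(cam,o['location']).round(4))
    for t in r.trace(cam,'lid')[:1]:
        q=P[t['pixels']]; q=q[(q[:,2]>.155)&(q[:,2]<.18)]
        if len(q)>20: print('rim',len(q),cv2.minAreaRect((q[:,:2]*1000).astype(np.float32)),np.percentile(q,[1,50,99],axis=0).round(3).tolist())
s=r.read_state(); print(s['t'],s['position'],s['ee_rot'],s['joint_pos'],s['wrist_force'])
E
```

```text
side lid 0.73 [0.5483 0.0121 0.1513]
side lid 0.72 [0.7304 0.2721 0.0025]
side lid_grip 0.98 [0.5472 0.0042 0.2108]
side lid_grip 0.23 [7.316e-01 2.686e-01 6.000e-04]
rim 376 ((549.598388671875, 22.05780029296875), (119.34474182128906, 89.60160064697266), 4.7033586502075195) [[0.495, -0.022, 0.164], [0.545, 0.043, 0.169], [0.606, 0.066, 0.18]]
top lid 0.59 [0.5501 0.0073 0.1496]
top lid 0.52 [ 0.7828 -0.1488 -0.0008]
top lid_grip 0.39 [ 5.001e-01 -4.434e-01  2.000e-04]
14.075 [0.55145282 0.00978312 0.22327418] [-1.83492273e-05  4.42807270e-02  9.99019127e-01 -3.75210389e-05] [-0.49719653  0.24401834  0.46383582  1.88857219 -0.12577233  1.03744366
  1.50112295] [ 0.4447685   0.42578278 -2.01287175]
```

View pics/side4.png

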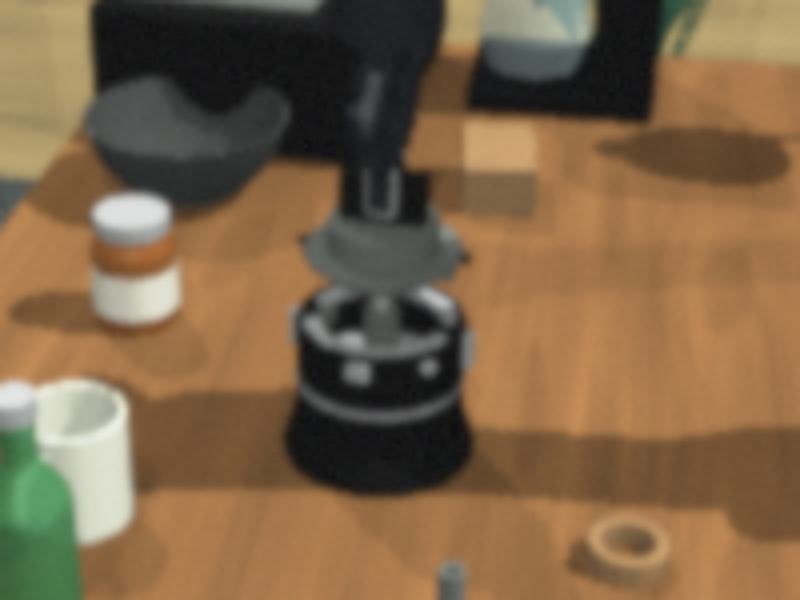

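The side crop shows the lid level and centred over the collar, with the lid at (386,240) and the collar at (382,320). I'll lower it in.

Call:
move_arm(series=[{"x":0,"y":0,"z":-0.015,"ax":0,"ay":0,"az":0},{"x":0,"y":0,"z":-0.015,"ax":0,"ay":0,"az":0},{"x":0,"y":0,"z":-0.007,"ax":0,"ay":0,"az":0},{"x":0,"y":0,"z":-0.003,"ax":0,"ay":0,"az":0},{"x":0,"y":0,"z":-0.002,"ax":0,"ay":0,"az":0},{"x":0,"y":0,"z":-0.002,"ax":0,"ay":0,"az":0},{"x":0,"y":0,"z":0,"ax":0,"ay":0,"az":0}])

```text
t: 14.95
position: [0.5514, 0.0102, 0.179]
ee_rot: [-0.0, 0.044, 0.999, -0.0]
wrist_force: [0.2, 0.0, -1.2]
grip_width: 0.0169
gripper_force: 59.6
```

Call:
move_arm(series=[{"x":0,"y":0,"z":-0.004,"ax":0,"ay":0,"az":0},{"x":0,"y":0,"z":-0.003,"ax":0,"ay":0,"az":0},{"x":0,"y":0,"z":-0.002,"ax":0,"ay":0,"az":0},{"x":0,"y":0,"z":-0.001,"ax":0,"ay":0,"az":0},{"x":0,"y":0,"z":0,"ax":0,"ay":0,"az":0}])

```text
t: 15.58
position: [0.5512, 0.0101, 0.1703]
ee_rot: [-0.001, 0.044, 0.999, 0.0]
wrist_force: [-3.2, 0.2, 5.0]
grip_width: 0.0172
gripper_force: 60.5
```

Call:
move_arm(series=[{"x":0,"y":0,"z":-0.001,"ax":0,"ay":0,"az":0},{"x":0,"y":0,"z":0,"ax":0,"ay":0,"az":0}])

```text
t: 15.82
position: [0.5511, 0.0101, 0.1702]
ee_rot: [-0.001, 0.044, 0.999, 0.001]
wrist_force: [-6.0, -0.7, 11.3]
grip_width: 0.0169
gripper_force: 61.3
```

```bash
python3 - <<'E'
from h import *
for cam in ('side','top'):
    im,d=r.read_camera(cam); P=cloud(cam,d)
    if cam=='side': save('side5.png',cv2.resize(im[160:260,270:403],(798,600),interpolation=cv2.INTER_CUBIC))
    for n in ('lid','lid_grip'):
        for o in r.spot_point(cam,n)[:2]: print(cam,n,round(o['score'],2),w(cam,o['location']).round(4))
    q=P.reshape(-1,3); rr=np.hypot(q[:,0]-.5515,q[:,1]-.01); q=q[(rr>.043)&(rr<.054)&(q[:,2]>.105)&(q[:,2]<.125)]
    s=np.linalg.lstsq(np.c_[q[:,:2]-[.5515,.01],np.ones(len(q))],q[:,2],rcond=None)[0]; print('rim plane slope,z',len(q),s.round(4))
for _ in range(4):
    s=r.read_state(); print(s['t'],s['position'].round(4) if hasattr(s['position'],'round') else s['position'],s['ee_rot'],s['wrist_force'],s['wrist_torque'])
    r.read_camera('top')
E
```

```text
side lid 0.61 [0.5503 0.0127 0.0992]
side lid 0.37 [ 0.5008 -0.4447 -0.0021]
side lid_grip 0.62 [0.5479 0.0065 0.1555]
rim plane slope,z 149 [-0.0068 -0.0025  0.1152]
rim plane slope,z 10 [0.3008 0.2074 0.1057]
16.125 [0.5511 0.0101 0.1702] [-7.23177605e-04  4.40712736e-02  9.99027972e-01  5.58288113e-04] [-7.1047878   0.83391169  9.70306245] [0.03551258 1.01706935 0.08320176]
16.175 [0.5511 0.0101 0.1702] [-7.12559758e-04  4.40699793e-02  9.99028038e-01  5.55389692e-04] [-6.1829125  -0.28713548  9.94189178] [0.06441749 1.0999083  0.04613672]
16.225 [0.5511 0.01   0.1702] [-7.05822694e-04  4.40980517e-02  9.99026805e-01  5.52826477e-04] [-6.18935612 -0.86722198  9.67309543] [-0.02169087  1.040477    0.00930006]
16.275 [0.5511 0.0101 0.1702] [-7.21507354e-04  4.40882207e-02  9.99027215e-01  5.75277078e-04] [-5.90245384 -0.02189991 10.16179182] [0.00180815 1.0774215  0.01448148]
```

View pics/side5.png

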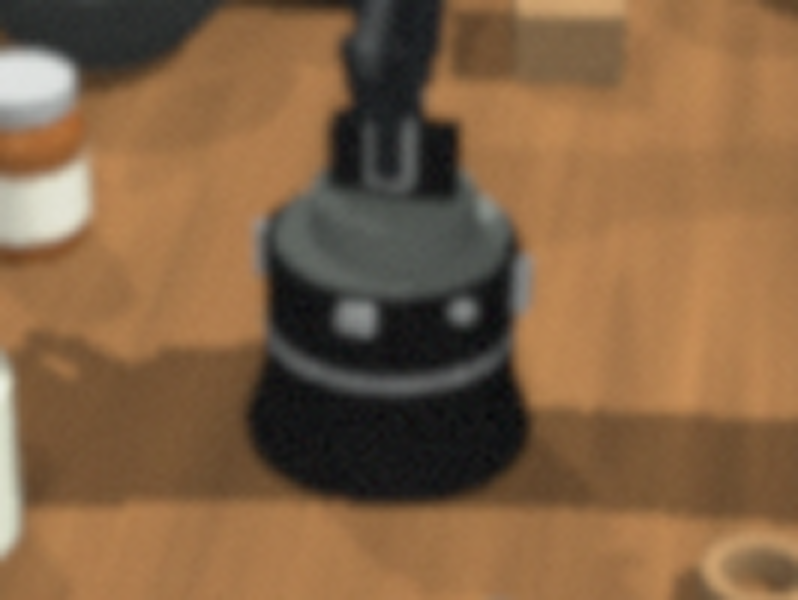

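The lid is seated. The rim top measures 0.1152 m with under 1% slope, and it covers the collar evenly at (393,230). Now I'll turn it clockwise.

Call:
move_arm(series=[{"x":0,"y":0,"z":0.0005,"ax":0,"ay":0,"az":-2},{"x":0,"y":0,"z":0,"ax":0,"ay":0,"az":-4},{"x":0,"y":0,"z":0,"ax":0,"ay":0,"az":-4},{"x":0,"y":0,"z":0,"ax":0,"ay":0,"az":-4},{"x":0,"y":0,"z":0,"ax":0,"ay":0,"az":-4},{"x":0,"y":0,"z":0,"ax":0,"ay":0,"az":-4},{"x":0,"y":0,"z":0,"ax":0,"ay":0,"az":0}])

```text
t: 17.2
position: [0.553, 0.0104, 0.1701]
ee_rot: [0.002, 0.233, 0.972, 0.001]
wrist_force: [-0.9, 0.4, 5.8]
grip_width: 0.0168
gripper_force: 60.6
```

```bash
cat > ang.py <<'E'
from h import *
s=r.read_state(); e=s['ee_rot']; print(s['t'],'lid yaw by tool',2*np.degrees(np.arctan2(e[2],e[1]))-180,np.round(s['position'],4),np.round(s['wrist_force'],1),np.round(s['wrist_torque'],2),s['grip_width'],s['gripper_force'])
im,d=r.read_camera('side'); P=cloud('side',d).reshape(-1,3)
np.save('bar.npy',P)
m=(np.hypot(P[:,0]-.5515,P[:,1]-.01)<.036)&(P[:,2]>.169)&(P[:,2]<.180); q=P[m,:2]
print('bar top',len(q),cv2.minAreaRect((q*1000).astype(np.float32)))
m=(np.hypot(P[:,0]-.5515,P[:,1]-.01)<.036)&(P[:,2]>.143)&(P[:,2]<.168); q=P[m,:2]
v=cv2.fitLine((q*1000).astype(np.float32),cv2.DIST_HUBER,0,.01,.01).ravel(); print('bar face',len(q),np.degrees(np.arctan2(v[1],v[0])))
P2=P.reshape(400,640,3); q=P2[(np.hypot(P2[...,0]-.5515,P2[...,1]-.01)<.054)&(P2[...,2]>.105)&(P2[...,2]<.125)]
a=np.linalg.lstsq(np.c_[q[:,:2]-[.5515,.01],np.ones(len(q))],q[:,2],rcond=None)[0]; print('rim',a.round(4))
save('ang_%d.png'%round(1000*s['t']),cv2.resize(im[160:260,270:403],(798,600),interpolation=cv2.INTER_CUBIC))
E
python3 ang.py
```

```text
17.2 lid yaw by tool -26.961793136179693 [0.553  0.0104 0.1701] [-0.9  0.4  5.8] [ 0.11 -0.01  0.12] 0.016758037895471225 60.60741662979126
bar top 82 ((552.0307006835938, 19.261245727539062), (56.31260681152344, 34.028594970703125), 7.110654830932617)
bar face 147 -23.978163
rim [0.0069 0.0221 0.1161]
```

Call:
move_arm(series=[{"x":0,"y":0,"z":0,"ax":0,"ay":0,"az":-4},{"x":0,"y":0,"z":0,"ax":0,"ay":0,"az":-4},{"x":0,"y":0,"z":0,"ax":0,"ay":0,"az":-4},{"x":0,"y":0,"z":0,"ax":0,"ay":0,"az":-4},{"x":0,"y":0,"z":0,"ax":0,"ay":0,"az":-4},{"x":0,"y":0,"z":0,"ax":0,"ay":0,"az":-3},{"x":0,"y":0,"z":0,"ax":0,"ay":0,"az":0},{"x":0,"y":0,"z":0,"ax":0,"ay":0,"az":0}])

```text
t: 18.25
position: [0.5529, 0.0098, 0.1701]
ee_rot: [0.001, 0.422, 0.907, 0.0]
wrist_force: [-1.4, 0.8, 6.1]
grip_width: 0.0171
gripper_force: 60.7
```

```bash
python3 ang.py; ls pics
```

```text
18.25 lid yaw by tool -49.946472438440736 [0.5529 0.0098 0.1701] [-1.4  0.8  6.1] [-0.14 -0.    0.22] 0.017131507412110943 60.70498824119568
bar top 91 ((549.2686767578125, 14.942888259887695), (40.5347900390625, 47.337615966796875), 70.43060302734375)
bar face 112 -20.18471
rim [0.0076 0.0086 0.1159]
ang_17200.png
ang_18250.png
chop.png
side1.png
side2.png
side3.png
side4.png
side5.png
top1.png
```

View pics/ang_18250.png

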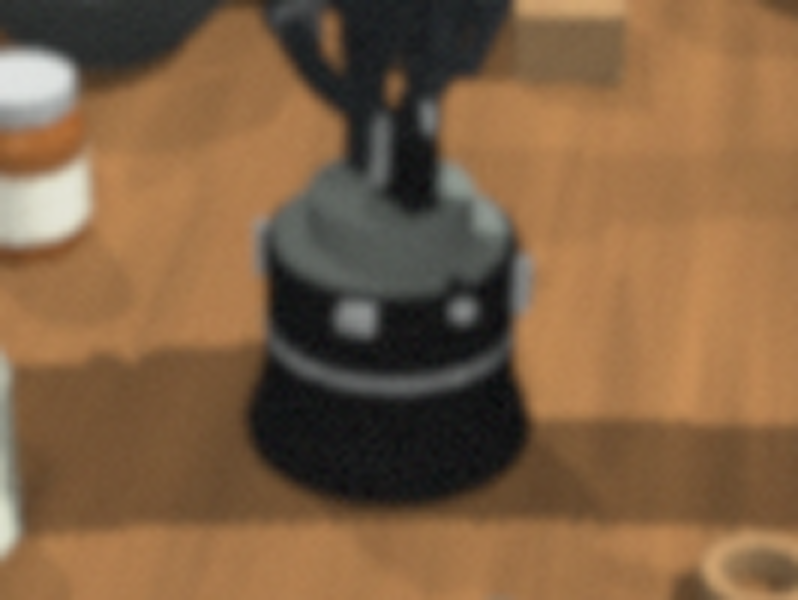

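```bash
python3 - <<'E'
from h import *
# bar long face/ends projected: predict bar-top corners for several yaws against bar pixels (dark, trace)
im,d=r.read_camera('side'); t=r.trace('side','lid_grip'); c=r.camera_params('side')
g=cv2.cvtColor(im,cv2.COLOR_RGB2HSV)
P=cloud('side',d); m=(np.hypot(P[...,0]-.5515,P[...,1]-.01)<.034)&(P[...,2]>.138)&(P[...,2]<.160); 
vv,uu=np.nonzero(m); print('bar px cols',uu.min(),uu.max(), np.percentile(uu,[2,98]))
R,T=np.array(c['R']),np.array(c['t'])
for yaw in (-40,-45,-50,-55,-60):
    a=np.radians(yaw); ex=np.array([np.cos(a),np.sin(a)]); ey=np.array([-ex[1],ex[0]])
    us=[]
    for i in(-1,1):
        for j in(-1,1):
            X=np.r_[np.array([.5520,.0100])+i*.031*ex+j*.009*ey,.15]; p=R@X+T; us.append(c['fx']*p[0]/p[2]+c['cx'])
    print(yaw,min(us),max(us))
E
```

```text
bar px cols 325 343 [327.   342.18]
-40 325.6413631779411 345.0104210953755
-45 326.2102575164994 344.4578121243698
-50 326.844632890745 343.83173221754777
-55 327.53958843019524 343.1368290394249
-60 328.2898519129574 342.3783720032105
```

The lid's dark rim mark at (457,285) sits right over the round stud at (462,312), so it is at 45° with the gripper still holding the bar. The tool yaw also shows a 45° turn, from -5° to -50°. I'm handing it in.

```bash
python3 -c "
from station import r
print(r.finish_job())"
```

```text
the job is handed in; nothing more can be done
None
```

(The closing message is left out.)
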